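# Set the bell timer for the parts cleaner

## Task

The parts in the cleaner need six minutes. Take the bell timer with the orange knob, twist it clockwise past its red top mark to wind the bell, then turn it back so that the pointer stands at the green six-minute mark, and let go. Leave the blue-knobbed timer as it is set, and do not knock or shift the red oil bottle.

Things in the scene. Friction and masses are not known exactly. Their poses are not given: they have to be found in the camera images.
- timer (a joint): setting of the orange-knobbed bell timer, rad, growing as the knob turns clockwise seen from above. Pointer at long white zero mark = 0, thin white 0.3, broad green (six minutes) 0.6, thin white 0.9, broad red top mark (twelve minutes) 1.2, hard stop 1.5. Starts at 0 to 0.35. Light friction (0.06 N m), no spring: it stays where it is left. The round housing is fixed to the bench.
- timer_grip (a point): grip point on the orange knob's vertical axis, 73 mm above the bench, turning with the knob: a bar 46 mm long (x), 14 thick (y), 36 high, reaching 12 mm above and 24 below this point; its white-striped end (-x) is the pointer, z is up. Under it a 52 mm skirt disc, then a fixed grey housing, 120 mm diameter, top 40 mm above the bench; a brass bell 35 mm high, 87 mm off the axis.
- rival_tip (a point): pointer end of the blue knob of the second bell timer, of just the same make and size as the orange one: 23 mm from that knob's axis along this point's -x, 73 mm above the bench; it turns with the blue knob. Not to be turned.
- oil_center (a point): centre, half-way up, of a red plastic oil bottle standing on the bench, 60 mm diameter, 150 mm high, black cap, loose. z is its upright axis. Not to be shifted.
Not all that is in view belongs to the job. What is shaped like the part that bears timer but turquoise is not meant.

How it is judged:
On the way, in this order (a step that is already met when the one before it is completed fails the run):
1. the orange timer is twisted past its red top mark (value of joint timer above 1.2 rad), for 0.05 s.
2. the orange timer is turned back to the green six-minute mark (value of joint timer between 0.4 and 0.8 rad), for 0.2 s.
At the end, for the whole second after the job is handed in: The orange timer rests within 0.2 rad (11 degrees) of its green mark (setting 0.4 to 0.8 rad), having been past the red mark (1.2 rad) before; the blue knob's pointer end is within 6 mm and the oil bottle within 30 mm of where it started (all of step 2 and velocity of joint timer between -0.05 and 0.05 rad/s and distance of rival_tip from where it was at the start of the episode below 0.006 m and distance of oil_center from where it was at the start of the episode below 0.03 m); the robot touches nothing.
It fails at once if the blue timer is turned (pointer end more than 6 mm from its start) (distance of rival_tip from where it was at the start of the episode above 0.006 m).
It fails at once if the oil bottle is knocked or shifted by more than 30 mm (distance of oil_center from where it was at the start of the episode above 0.03 m).
It also fails if it takes over 32 s, if anything falls off the work surface, if the arm or the gripper's body presses on something with over 40 N, if the wrist force passes 120 N, or if a joint passes its speed limit or range.

## Robot

A 7-joint arm with a two-finger parallel gripper is mounted at the origin on the work surface. World frame = base frame: x ahead of the robot, y to its left, z up, the work surface at z = 0. Lengths are in m, angles in rad, forces in N, time in s.
With the tool pointing down it reaches from about 0.35 to 0.9 m from the base axis. Payload 7.2 kg.
Tool frame: the origin (TCP) lies at the very end of the fingers, on their centre line; the grasp point (between the pads) lies 19 mm behind it; z points along the fingers, y is the direction in which the jaws open and shut (so a half turn about z gives the same grasp; the last joint's range is limited). The gripper opens to 85 mm and grips with 20 to 120 N. Pads are 22 mm wide; open, the fingers measure 114 mm over their backs; the gripper's body (76 mm by 85 mm) begins 54 mm behind the grasp point. The pads swing forward as they close: fully open they stand 13 mm farther back than shut.
Start: joints at [1.09, 0.411, -0.013, 1.596, 0.006, 1.134, -0.082], TCP at [0.251, -0.573, 0.231] pointing down, gripper open.
Joint ranges: [-2.95, 2.95], [-0.29, 1.99], [-1.47, 1.44], [0.14, 2.54], [-1.03, 4.17], [0.13, 1.85], [-2.86, 2.86]. Speed limits (rad/s): [2.39, 2.39, 3.01, 3.01, 3.14, 3.14, 3.14].

## Interface

Orientations are given as a unit quaternion [w, x, y, z].
In Python, from station import get_state, read_camera, camera_model, order gives the robot as it stands. The module is installed in compiled form; this text tells all that it offers.
- The arm moves only by the tool servo_tool, never from a script. Its argument "rows" is one flat list of numbers, 4 for each row, row after row: the shift along the tool's x, y, z in mm, then the turn about the tool's z in degrees. In form: [x, y, z, turn, x, y, z, turn, ...]. A call has 1 to 5 rows; each row shifts and turns the pose as measured when the row begins, along the tool's axes as they then stand; what a row does not reach is not made up. A row lasts 1/10 s, in which the tool goes at most 50 mm and 8.59 degrees, less where a joint would pass 70% of its speed; a pose out of reach is approached as far as the arm can. A call with a gripper value outside its range is refused whole. "fingers" is the opening, from -1 (shut) to 1 (fully open), so that 0 is half open, set as the call begins (left out, the last holds). The fingers move at their own pace and stop on an object; "grip_force" is the grip in N (left out, the last holds). Time passes only in rows, so rows that do not move let the fingers close. It gives the time, the measured TCP pose, the force and the opening at its end, in the units of the state.
- get_state(): the state, without advancing time (a new reading comes with each control period).
- read_camera(name): name is "scene" or "top" or "wrist"; returns the picture (420x560x3 uint8, red, green, blue); there is no depth.
- camera_model(name): a dict with "fx", "fy", "cx", "cy" (pixels), "rvec" (rotation vector, rad) and "tvec" (3), from world to camera coordinates, as OpenCV has them; the wrist camera has in their place "T_tool_cam" (4x4, takes a point from camera to tool coordinates, whose origin is the TCP and whose axes are the flange's). Camera axes: x right, y down, z forward; pixel columns grow to the right and rows downward; lengths in m; the calibration is good to about 2 mm. A picture is of the moment at which its call begins: read the wrist's pose just before it. camera_model takes no time and is no camera call.
- order.finish_job(): hands the job in, once; it reports no verdict.
The state is a dict: "time": time; "joints": joint angles; "joint_vel": joint speeds; "effort": joint torques, N m; "tcp_pos": TCP position; "tcp_rot": TCP orientation; "force": force on the tool from outside, world axes, zero at the start; "wrist_torque": the same for the moment, N m; "opening": finger opening in m.
Only numpy, scipy, OpenCV 4.12 (cv2) and the standard library are available. Lean on these libraries where they do the work, as an engineer would, in place of code of your own. Each camera call takes 0.05 s, during which the arm holds its last target.

## Working session

There is one attempt and no reset: what is moved stays moved. The work goes in short steps, Python scripts to look and compute and a tool call to move; the robot and the scene stay as the last step left them, time stands still between calls to the robot, and variables do not carry over. Pictures are saved under pics/ and viewed, and the job is handed in when it is done.

Besides the shell and the picture viewer there is one more tool, called after "Call:" in YAML: its name, and indented under it one key for each argument. servo_tool: Moves the arm, as the interface text tells. Its arguments: {"type":"object","properties":{"rows":{"type":"array"},"fingers":{"type":"number"},"grip_force":{"type":"number"}},"required":["rows"]}

```bash
mkdir -p pics; python3 - <<'E'
from station import *
import cv2
s=get_state();print(s)
for n in("scene","top","wrist"):
    cv2.imwrite(f"pics/{n}0.png",read_camera(n)[:,:,::-1]);print(n,camera_model(n))
E
```

```text
{'time': 0.0, 'joints': array([ 1.08981594,  0.41189763, -0.01272914,  1.59707359,  0.00557488,
        1.13429778, -0.08218871]), 'joint_vel': array([ 0.00083354, -0.00040209,  0.00142493,  0.00052109,  0.0009476 ,
       -0.00053535,  0.00155656]), 'effort': array([-7.35332524e-04, -6.00646448e+01,  6.81783780e-01, -2.99417621e+01,
        1.38244187e-02,  1.07845408e-02,  3.59217790e-05]), 'tcp_pos': array([ 0.25049539, -0.57204633,  0.2304423 ]), 'tcp_rot': array([-7.93134108e-04,  9.78772496e-01,  2.04948110e-01, -2.10594786e-04]), 'force': array([-0.5204573 ,  0.1496942 , -0.05558439]), 'wrist_torque': array([-0.05188503, -0.00340783,  0.01490494]), 'opening': 0.0855349326161669}
scene {'fx': 541.5616943890982, 'fy': 541.5616943890982, 'cx': 277.0376917672447, 'cy': 209.87905407970098, 'rvec': array([ 1.89425663,  1.21139077, -0.62697663]), 'tvec': array([-0.17414846, -0.17327693,  1.68330323])}
top {'fx': 486.3777414542821, 'fy': 486.3777414542821, 'cx': 289.20328323239335, 'cy': 201.52729269171218, 'rvec': array([ 2.16121319, -2.13310346,  0.13820308]), 'tvec': array([0.00131175, 0.44167454, 1.28016951])}
wrist {'fx': 354.9655795441921, 'fy': 354.9655795441921, 'cx': 276.6411004148252, 'cy': 214.090012184106, 'T_tool_cam': array([[ 1.07748732e-03, -9.59245469e-01, -2.82572061e-01,
         7.17972872e-02],
       [ 9.99999410e-01,  1.07221750e-03,  1.73289986e-04,
        -8.61967473e-05],
       [ 1.36751074e-04, -2.82572081e-01,  9.59246058e-01,
        -1.42599726e-01],
       [ 0.00000000e+00,  0.00000000e+00,  0.00000000e+00,
         1.00000000e+00]])}
```

View pics/scene0.png

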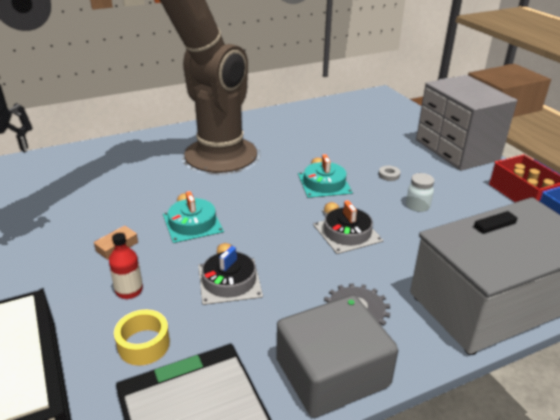

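View pics/top0.png

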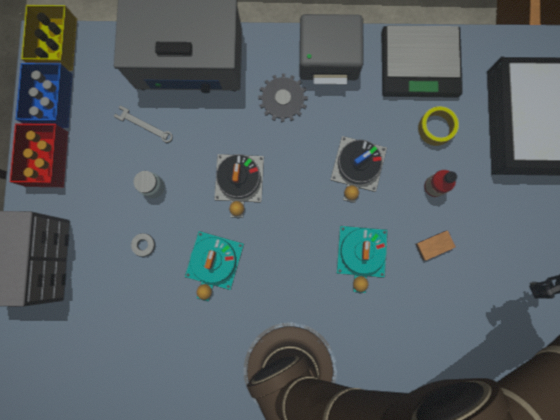

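View pics/wrist0.png

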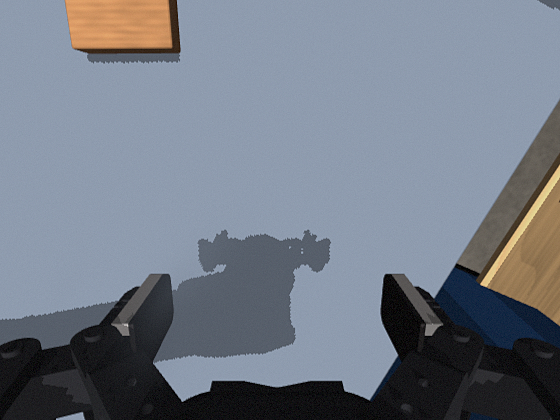

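Candidates in the top view are the grey timer with an orange knob at (238,177), the turquoise ones with orange knobs at (212,260) and (364,251), and the grey one with a blue knob at (360,160). The grey one at (238,177) fits, because it is orange-knobbed and not turquoise. I'll confirm this in a crop and measure.

```bash
cat > h.py <<'E'
from station import *
import cv2, numpy as np
def cast(n,uv,z,s=None):
    m=camera_model(n); r=np.array([(uv[0]-m['cx'])/m['fx'],(uv[1]-m['cy'])/m['fy'],1])
    if n=='wrist':
        T=m['T_tool_cam']; w,x,y,zz=s['tcp_rot']
        from scipy.spatial.transform import Rotation as R
        Q=R.from_quat([x,y,zz,w]).as_matrix(); c=s['tcp_pos']+Q@T[:3,3]; d=Q@T[:3,:3]@r
    else:
        Q=cv2.Rodrigues(m['rvec'])[0]; c=-Q.T@m['tvec']; d=Q.T@r
    return c+d*(z-c[2])/d[2]
def cen(mask): 
    M=cv2.moments(mask.astype(np.uint8),True); return np.array([M['m10'],M['m01']])/M['m00'],M['m00']
E
python3 - <<'E'
from h import *
im=cv2.imread('pics/top0.png')
c=im[130:225,185:295];cv2.imwrite('pics/crop0.png',cv2.resize(c,None,fx=7,fy=6,interpolation=cv2.INTER_CUBIC)[:600])
sc=cv2.imread('pics/scene0.png')[190:255,305:390];cv2.imwrite('pics/crop1.png',cv2.resize(sc,None,fx=8,fy=8,interpolation=cv2.INTER_CUBIC))
for p,z in(((238,177),.04),((236,173),.085),((360,160),.04),((444,180),.15),((364,251),.04),((212,260),.04),((148,184),.06),((237,209),.035)):print(p,cast('top',p,z).round(3))
E
```

```text
(238, 177) [0.505 0.146 0.04 ]
(236, 173) [0.507 0.146 0.085]
(360, 160) [ 0.556 -0.183  0.04 ]
(444, 180) [ 0.483 -0.373  0.15 ]
(364, 251) [ 0.311 -0.192  0.04 ]
(212, 260) [0.282 0.208 0.04 ]
(148, 184) [0.48  0.382 0.06 ]
(237, 209) [0.419 0.147 0.035]
```

View pics/crop0.png

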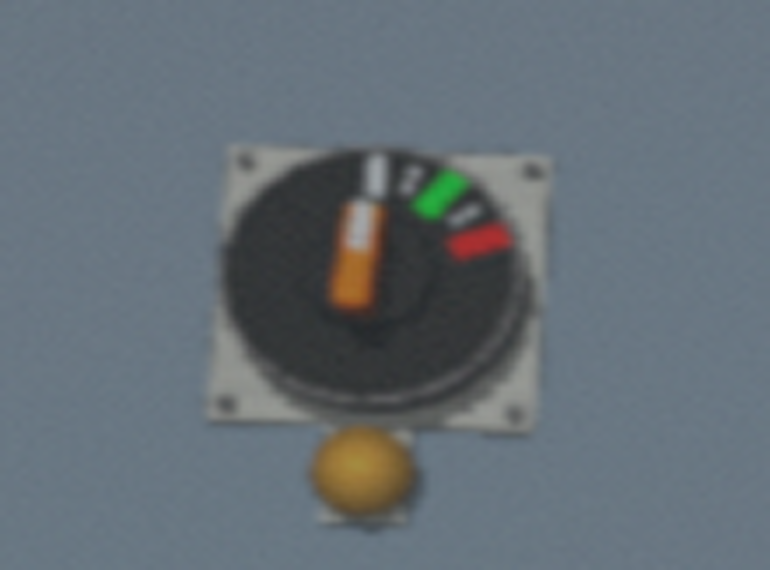

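View pics/crop1.png

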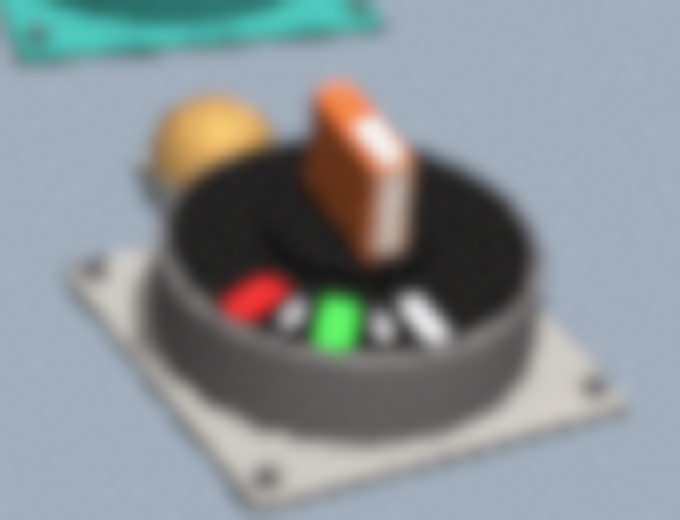

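Confirmed: grey housing, orange knob with a white stripe, pointer just past the long white zero mark. Next I'll make a row planner. The wrist joint range favours tool x pointing opposite the pointer (yaw ≈180°), which leaves room for the clockwise wind.

```bash
cat >> h.py <<'E'
from scipy.spatial.transform import Rotation as R
def mat(s):
    w,x,y,z=s['tcp_rot']; return R.from_quat([x,y,z,w]).as_matrix()
def yaw(s): Q=mat(s); return np.degrees(np.arctan2(Q[1,0],Q[0,0]))
def plan(tx,ty,tz,tyaw,n=20,v=45,w=8,t_sign=None):
    s=get_state();p=s['tcp_pos'].copy();y=yaw(s);out=[]
    dy=(tyaw-y) if t_sign is None else tyaw-y
    for i in range(n):
        d=np.array([tx,ty,tz])-p; L=np.linalg.norm(d)*1000
        if L>v:d*=v/L
        a=np.clip(tyaw-y,-w,w)
        c,sn=np.cos(np.radians(y)),np.sin(np.radians(y))
        r=[round(1e3*(d[0]*c+d[1]*sn)),round(1e3*(d[0]*sn-d[1]*c)),round(-1e3*d[2]),round(-a)]
        out.append(r); p=p+d;y+=a
        if L<.5 and abs(a)<.5:break
    print(s['time'],p.round(3),'yaw',yaw(s).round(1),'j',s['joints'].round(2));print(out)
E
python3 -c "
from h import *
plan(.49,.146,.22,175)"
```

```text
0.15 [0.49  0.146 0.22 ] yaw 23.7 j [ 1.09  0.41 -0.01  1.6   0.01  1.13 -0.08]
[[30, -33, 1, -8], [35, -29, 1, -8], [38, -24, 1, -8], [41, -18, 1, -8], [43, -12, 1, -8], [45, -6, 1, -8], [45, 0, 1, -8], [45, 6, 1, -8], [43, 12, 1, -8], [41, 18, 1, -8], [38, 24, 1, -8], [34, 29, 1, -8], [30, 33, 1, -8], [25, 37, 1, -8], [20, 40, 1, -8], [14, 43, 1, -8], [6, 37, 1, -8], [0, 0, 0, -8], [0, 0, 0, -7], [0, 0, 0, 0]]
```

Call:
servo_tool:
  rows: [30,-33,1,-8,35,-29,1,-8,38,-24,1,-8,41,-18,1,-8,43,-12,1,-8]
  fingers: 1

```text
time: 0.65
tcp_pos: [0.3186, -0.3574, 0.2227]
tcp_rot: [-0.001, 0.846, 0.533, -0.002]
force: [1.3, 0.1, -0.6]
opening: 0.0852
```

```bash
python3 -c "
from h import *
plan(.49,.146,.22,175)"
```

```text
0.65 [0.49  0.146 0.22 ] yaw 64.4 j [ 0.95  0.19 -0.24  1.94  0.05  1.03  0.24]
[[45, -5, 0, -8], [45, 1, 0, -8], [44, 7, 0, -8], [43, 13, 0, -8], [41, 19, 0, -8], [38, 25, 0, -8], [34, 30, 0, -8], [29, 34, 0, -8], [24, 38, 0, -8], [19, 41, 0, -8], [13, 43, 0, -8], [6, 36, 0, -8], [0, 0, 0, -8], [0, 0, 0, -7], [0, 0, 0, 0]]
```

Call:
servo_tool:
  rows: [45,-5,0,-8,45,1,0,-8,44,7,0,-8,43,13,0,-8,41,19,0,-8]

```text
time: 1.15
tcp_pos: [0.3886, -0.1345, 0.2223]
tcp_rot: [-0.001, 0.601, 0.799, -0.002]
force: [1.2, -0.5, -0.7]
opening: 0.0854
```

```bash
python3 -c "
from h import *
plan(.49,.146,.22,175)"
```

```text
1.15 [0.49  0.146 0.22 ] yaw 106.1 j [ 0.71  0.09 -0.52  2.06  0.05  1.01  0.44]
[[36, 26, 0, -8], [32, 31, 0, -8], [28, 35, 0, -8], [23, 39, 0, -8], [17, 42, 0, -8], [11, 44, 0, -8], [3, 28, 0, -8], [0, 0, 0, -8], [0, 0, 0, -5], [0, 0, 0, 0]]
```

Call:
servo_tool:
  rows: [36,26,0,-8,32,31,0,-8,28,35,0,-8,23,39,0,-8,17,42,0,-8]

```text
time: 1.65
tcp_pos: [0.4623, 0.086, 0.2223]
tcp_rot: [-0.0, 0.278, 0.96, -0.002]
force: [0.7, -1.1, -0.3]
opening: 0.0853
```

```bash
python3 -c "
from h import *
plan(.49,.146,.22,175)"
```

```text
1.65 [0.49  0.146 0.22 ] yaw 147.7 j [ 0.38  0.24 -0.77  1.93  0.2   1.05  0.53]
[[6, 45, 2, -8], [0, 21, 1, -8], [0, 0, 0, -8], [0, 0, 0, -3], [0, 0, 0, 0]]
```

Call:
servo_tool:
  rows: [6,45,2,-8,0,21,1,-8,0,0,0,-8,0,0,0,-3,0,0,0,0]

```text
time: 2.15
tcp_pos: [0.4903, 0.158, 0.2183]
tcp_rot: [-0.001, 0.029, 1.0, 0.001]
force: [0.7, -0.4, 0.2]
opening: 0.085
```

```bash
python3 - <<'E'
from h import *
s=get_state();im=read_camera('wrist')[:,:,::-1].copy();cv2.imwrite('pics/wrist1.png',im)
print(s['tcp_pos'],yaw(s),s['joints'].round(2))
E
```

```text
[0.49034865 0.15798167 0.21834076] 176.65894286136574 [ 0.29  0.36 -0.87  1.83  0.31  1.09  0.82]
```

View pics/wrist1.png

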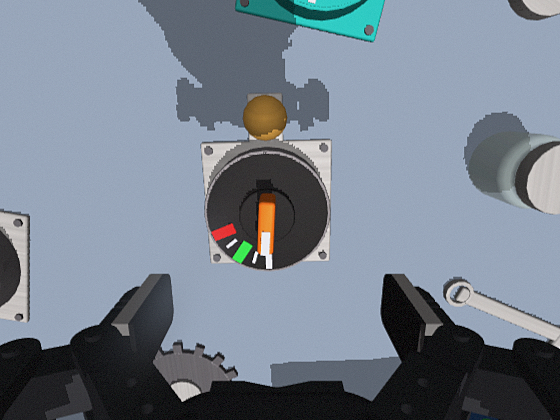

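The wrist view shows the orange bar at about (266,222) with its white pointer end facing the zero mark at (268,262). Green is at (242,252) and red at (224,231).

```bash
cat >> h.py <<'E'
def marks(im,s,box):
    x0,y0,x1,y1=box; hsv=cv2.cvtColor(im,cv2.COLOR_BGR2HSV);H,S,V=cv2.split(hsv)
    roi=np.zeros(H.shape,bool);roi[y0:y1,x0:x1]=1
    m={'org':(H>6)&(H<18)&(S>180)&(V>200),'grn':(H>45)&(H<75)&(S>120)&(V>80),'red':((H<5)|(H>174))&(S>150)&(V>100),'wht':(S<40)&(V>200)}
    o={}
    for k in m:
        n,l,st,c=cv2.connectedComponentsWithStats((m[k]&roi).astype(np.uint8))
        o[k]=[(tuple(c[i].round(1)),st[i].tolist()) for i in range(1,n) if st[i,4]>12]
    return o
E
python3 - <<'E'
from h import *
s=get_state();im=cv2.imread('pics/wrist1.png')
o=marks(im,s,(208,150,328,270))
for k in o:
  for c,st in o[k]: print(k,c,st,cast('wrist',c,.04,s).round(4),cast('wrist',c,.085,s).round(4))
# housing circle
c=im[150:275,200:335];cv2.imwrite('pics/crop2.png',cv2.resize(c,None,fx=4.5,fy=4.5,interpolation=cv2.INTER_NEAREST))
E
```

```text
org (np.float64(265.9), np.float64(222.3)) [258, 203, 17, 51, 552] [0.52   0.1461 0.04  ] [0.5058 0.1483 0.085 ]
grn (np.float64(242.2), np.float64(251.4)) [232, 240, 21, 23, 244] [0.5483 0.1211 0.04  ] [0.5301 0.1268 0.085 ]
red (np.float64(223.5), np.float64(231.6)) [212, 223, 24, 18, 244] [0.5269 0.105  0.04  ] [0.5117 0.113  0.085 ]
wht (np.float64(214.2), np.float64(159.7)) [208, 150, 18, 31, 202] [0.4581 0.1036 0.04  ] [0.4526 0.1117 0.085 ]
wht (np.float64(319.5), np.float64(163.0)) [301, 150, 27, 42, 431] [0.4668 0.1983 0.04  ] [0.46   0.1932 0.085 ]
wht (np.float64(319.6), np.float64(250.0)) [304, 229, 24, 32, 232] [0.5513 0.1963 0.04  ] [0.5327 0.1915 0.085 ]
wht (np.float64(266.0), np.float64(248.6)) [261, 232, 11, 37, 278] [0.5468 0.1444 0.04  ] [0.5288 0.1468 0.085 ]
wht (np.float64(231.3), np.float64(243.1)) [226, 239, 11, 9, 33] [0.5391 0.1113 0.04  ] [0.5222 0.1184 0.085 ]
wht (np.float64(223.7), np.float64(257.4)) [217, 248, 16, 14, 59] [0.5535 0.1025 0.04  ] [0.5346 0.1108 0.085 ]
wht (np.float64(212.1), np.float64(256.6)) [211, 253, 4, 9, 14] [0.552  0.0913 0.04  ] [0.5333 0.1012 0.085 ]
wht (np.float64(254.6), np.float64(256.8)) [252, 252, 6, 11, 32] [0.5547 0.1327 0.04  ] [0.5356 0.1368 0.085 ]
```

View pics/crop2.png

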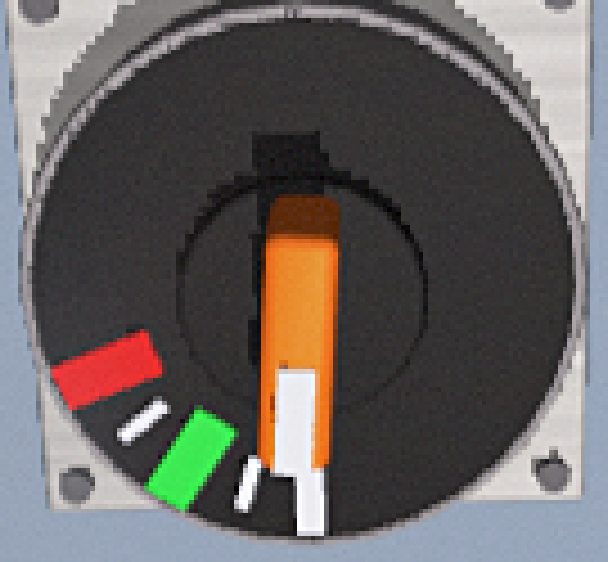

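```bash
python3 - <<'E'
from h import *
s=get_state()
f=lambda x,y,z:cast('wrist',(200+x/4.5-.4,150+y/4.5-.4),z,s)[:2]
r1,r2,f1,f2=[f(*p,.085) for p in((267,237),(338,237),(258,466),(328,470))]
b=(r1+r2)/2;t=(f1+f2)/2;print('axis',(b+t)/2,'len',np.linalg.norm(t-b),'ang',np.degrees(np.arctan2(*(t-b)[::-1])), 'w',np.linalg.norm(r1-r2))
# dial by circle fit of dial rim (z=.04): left,right,bottom
L=f(33,275,.04);Rr=f(575,275,.04);B=f(304,537,.04);T=f(292,20,.04)
print('dial',L,Rr,B,T)
C=(b+t)/2
for n,p in(('zero',(312,500)),('grn',(192,459)),('red',(106,369))):
    d=f(*p,.04)-C;print(n,np.degrees(np.arctan2(d[1],d[0])),np.linalg.norm(d))
plan(C[0],C[1],.12,180+np.degrees(np.arctan2(*(t-b)[::-1])))
E
```

```text
axis [0.51110238 0.14782686] len 0.04443716814922819 ang -6.121526939424248 w 0.01266349839393891
dial [0.5053186  0.09157588] [0.5120802  0.20458417] [0.56830774 0.14407468] [0.45578697 0.14920469]
zero -1.6818384015114067 0.04855095991387404
grn -35.5170406166635 0.045936191433871384
red -69.89250584749355 0.04594726990139736
2.2 [0.511 0.148 0.12 ] yaw 176.5 j [ 0.3   0.36 -0.87  1.83  0.31  1.09  0.82]
[[-10, -4, 44, 3], [-10, -3, 44, 0], [-2, -1, 11, 0], [0, 0, 0, 0]]
```

Call:
servo_tool:
  rows: [-10,-4,40,2,-9,-3,40,0,-2,-2,15,0,0,0,0,0,0,0,0,0]
  fingers: 0.6

```text
time: 2.7
tcp_pos: [0.5121, 0.1457, 0.1229]
tcp_rot: [0.001, 0.054, 0.999, 0.0]
force: [0.4, 0.3, 0.6]
opening: 0.0689
```

```bash
python3 - <<'E'
from h import *
plan(.511,.148,.058,173.9)
s=get_state();im=read_camera('wrist')[:,:,::-1].copy();cv2.imwrite('pics/wrist2.png',im)
print(s['tcp_pos'],s['opening'])
E
```

```text
2.7 [0.511 0.148 0.058] yaw 173.9 j [ 0.23  0.5  -0.78  1.9   0.44  0.92  0.7 ]
[[1, 1, 45, 0], [0, 1, 20, 0], [0, 0, 0, 0]]
[0.51214008 0.14570975 0.12294812] 0.06891001041153068
```

View pics/wrist2.png

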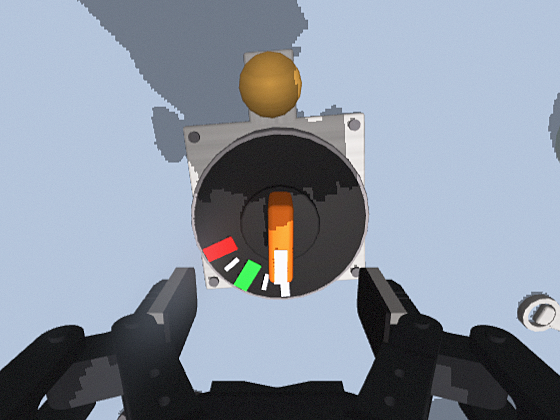

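The bar sits centred between the fingers at about (281,238) and is aligned with them. Next is the descent.

Call:
servo_tool:
  rows: [1,1,30,0,0,1,25,0,0,0,8,0,0,0,0,0]

```text
time: 3.15
tcp_pos: [0.5158, 0.1498, 0.066]
tcp_rot: [0.007, 0.054, 0.999, 0.002]
force: [-0.0, 0.6, 0.3]
opening: 0.0683
```

```bash
python3 - <<'E'
from h import *
plan(.511,.148,.058,173.9)
print(get_state()['force'])
E
```

```text
3.15 [0.511 0.148 0.058] yaw 173.8 j [ 0.17  0.57 -0.72  1.94  0.52  0.81  0.62]
[[5, -2, 8, 0], [0, 0, 0, 0]]
[-0.04684689  0.58729218  0.28331817]
```

Call:
servo_tool:
  rows: [4,-1,6,0,1,0,2,0,0,0,0,0]

```text
time: 3.45
tcp_pos: [0.5121, 0.15, 0.0609]
tcp_rot: [0.009, 0.054, 0.998, 0.002]
force: [-0.2, -0.1, -0.3]
opening: 0.068
```

```bash
python3 - <<'E'
from h import *
plan(.511,.148,.058,173.9)
print(get_state()['force'],get_state()['tcp_pos'])
E
```

```text
3.45 [0.511 0.148 0.058] yaw 173.8 j [ 0.17  0.57 -0.72  1.96  0.53  0.79  0.61]
[[1, -2, 3, 0], [0, 0, 0, 0]]
[-0.17697796 -0.06621197 -0.3006407 ] [0.51211221 0.15004711 0.06086903]
```

Call:
servo_tool:
  rows: [1,-1,3,0,0,0,0,0,0,0,0,0,0,0,0,0]
  fingers: -1
  grip_force: 30

```text
time: 3.85
tcp_pos: [0.5116, 0.1479, 0.0589]
tcp_rot: [0.01, 0.055, 0.998, 0.001]
force: [-2.3, 2.7, 5.4]
opening: 0.0134
```

Call:
servo_tool:
  rows: [0,0,0,0,0,0,0,0,0,0,0,0,0,0,0,0]

```text
time: 4.25
tcp_pos: [0.5115, 0.148, 0.059]
tcp_rot: [0.009, 0.055, 0.998, 0.001]
force: [-0.5, -0.8, 0.0]
opening: 0.0136
```

The bar is gripped (opening 13.6 mm). Now I'll wind it clockwise.

Call:
servo_tool:
  rows: [0,0,0,5,0,0,0,5,0,0,0,5,0,0,0,5,0,0,0,5]

```text
time: 4.75
tcp_pos: [0.5116, 0.1482, 0.059]
tcp_rot: [0.009, 0.276, 0.961, 0.003]
force: [-0.4, 0.7, -0.3]
opening: 0.0137
```

```bash
python3 - <<'E'
from h import *
plan(.511,.148,.059,101,w=6)
s=get_state();print(s['force'],s['tcp_pos'],s['wrist_torque'])
E
```

```text
4.75 [0.511 0.148 0.059] yaw 147.9 j [ 0.09  0.54 -0.61  1.96  0.45  0.75  0.23]
[[0, 0, 0, 6], [0, 0, 0, 6], [0, 0, 0, 6], [0, 0, 0, 6], [0, 0, 0, 6], [0, 0, 0, 6], [0, 0, 0, 6], [0, 0, 0, 5], [0, 0, 0, 0]]
[-0.43302257  0.66800707 -0.27281913] [0.51162649 0.14819237 0.05897926] [-0.22300358  0.08175766  0.08732512]
```

Call:
servo_tool:
  rows: [0,0,0,6,0,0,0,6,0,0,0,6,0,0,0,6,0,0,0,6]

```text
time: 5.25
tcp_pos: [0.5118, 0.1483, 0.059]
tcp_rot: [0.008, 0.524, 0.851, 0.006]
force: [-0.2, 0.2, -0.6]
opening: 0.0136
```

```bash
python3 - <<'E'
from h import *
plan(.511,.148,.059,101,w=6)
s=get_state();print(s['force'],s['tcp_pos'],s['wrist_torque'])
E
```

```text
5.25 [0.511 0.148 0.059] yaw 116.8 j [-0.01  0.51 -0.47  1.97  0.36  0.72 -0.23]
[[0, -1, 0, 6], [0, 0, 0, 6], [0, 0, 0, 4], [0, 0, 0, 0]]
[-0.21671686  0.17858966 -0.58427808] [0.51182794 0.14829121 0.05896421] [-0.40853304  0.13921776  0.10580162]
```

Call:
servo_tool:
  rows: [0,0,0,5,0,0,0,5,0,0,0,5,0,0,0,0,0,0,0,0]

```text
time: 5.75
tcp_pos: [0.5119, 0.1484, 0.059]
tcp_rot: [0.007, 0.635, 0.773, 0.006]
force: [0.3, 0.3, 1.0]
opening: 0.0135
```

```bash
python3 - <<'E'
from h import *
plan(.511,.148,.059,144,w=6)
s=get_state();print(s['force'],s['tcp_pos'],s['wrist_torque'])
im=read_camera('wrist')[:,:,::-1].copy();cv2.imwrite('pics/wrist3.png',im)
im=read_camera('scene')[:,:,::-1].copy();cv2.imwrite('pics/scene3.png',cv2.resize(im[150:290,270:430],None,fx=4,fy=4))
E
```

```text
5.75 [0.511 0.148 0.059] yaw 101.2 j [-0.06  0.5  -0.4   1.97  0.31  0.71 -0.46]
[[0, -1, 0, -6], [0, 0, 0, -6], [0, 0, 0, -6], [0, 0, 0, -6], [0, 0, 0, -6], [0, 0, 0, -6], [0, 0, 0, -6], [0, 0, 0, -1], [0, 0, 0, 0]]
[0.30794733 0.27201295 1.02498994] [0.51192923 0.14840673 0.05898206] [-0.36356056  0.18148179 -0.03809456]
```

View pics/wrist3.png

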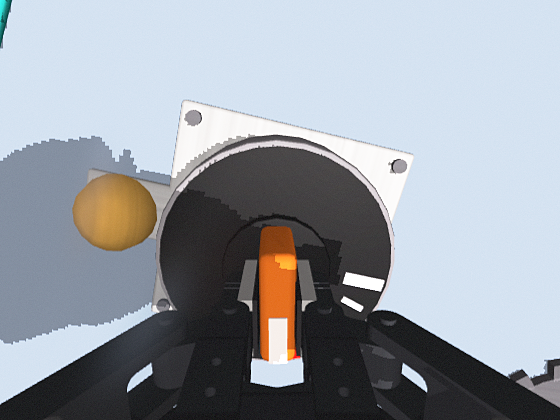

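View pics/scene3.png

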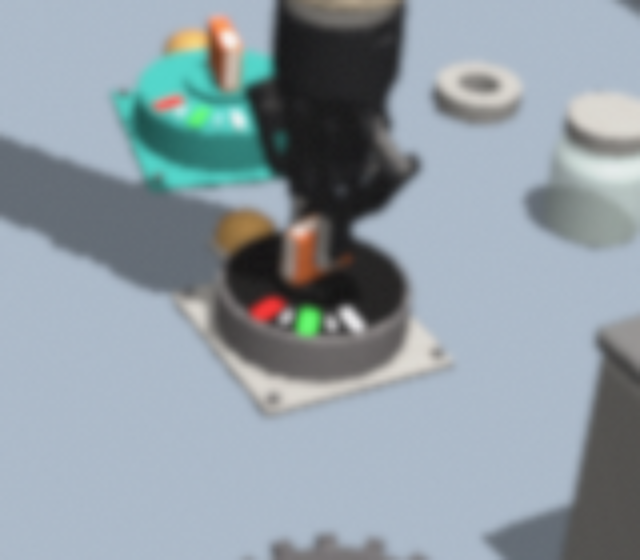

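The bar is aligned with the tool and about 9° past the red mark. I'll add 3° for margin, then turn back to green (tool yaw ≈144°).

Call:
servo_tool:
  rows: [0,0,0,3,0,0,0,0,0,0,0,-5,0,0,0,-6,0,0,0,-6]

```text
time: 6.35
tcp_pos: [0.5118, 0.1484, 0.059]
tcp_rot: [0.008, 0.529, 0.849, 0.005]
force: [-0.9, -0.2, 1.0]
opening: 0.0134
```

Call:
servo_tool:
  rows: [0,0,0,-6,0,0,0,-6,0,0,0,-6,0,0,0,-5,0,0,0,0]

```text
time: 6.85
tcp_pos: [0.5116, 0.1483, 0.059]
tcp_rot: [0.008, 0.335, 0.942, 0.004]
force: [0.2, 0.4, 1.6]
opening: 0.0134
```

```bash
python3 - <<'E'
from h import *
plan(.511,.148,.059,144,w=6)
E
```

```text
6.85 [0.511 0.148 0.059] yaw 140.9 j [ 0.07  0.54 -0.58  1.97  0.43  0.74  0.13]
[[0, -1, 0, -3], [0, 0, 0, 0]]
```

Call:
servo_tool:
  rows: [0,0,0,-3,0,0,0,0,0,0,0,0,0,0,0,0]

```text
time: 7.25
tcp_pos: [0.5115, 0.1483, 0.059]
tcp_rot: [0.008, 0.312, 0.95, 0.004]
force: [-0.4, -0.1, 0.2]
opening: 0.0136
```

Call:
servo_tool:
  rows: [0,0,0,0,0,0,0,0,0,0,0,0,0,0,0,0,0,0,0,0]
  fingers: 0.6

```text
time: 7.75
tcp_pos: [0.5118, 0.1487, 0.059]
tcp_rot: [0.009, 0.313, 0.95, 0.004]
force: [0.2, 0.1, 0.9]
opening: 0.0683
```

Call:
servo_tool:
  rows: [0,0,-10,0,0,0,-30,0,0,0,-40,0,0,0,-40,0,0,0,-40,0]

```text
time: 8.25
tcp_pos: [0.5051, 0.1477, 0.2212]
tcp_rot: [0.003, 0.312, 0.95, 0.002]
force: [1.1, -0.5, -0.7]
opening: 0.068
```

```bash
python3 - <<'E'
from h import *
plan(.49,.146,.22,144)
im=read_camera('wrist')[:,:,::-1].copy();cv2.imwrite('pics/wrist4.png',im)
E
```

```text
8.25 [0.49  0.146 0.22 ] yaw 143.6 j [ 0.19  0.33 -0.7   1.82  0.24  1.07  0.33]
[[11, -10, 1, 0], [0, 0, 0, 0]]
```

View pics/wrist4.png

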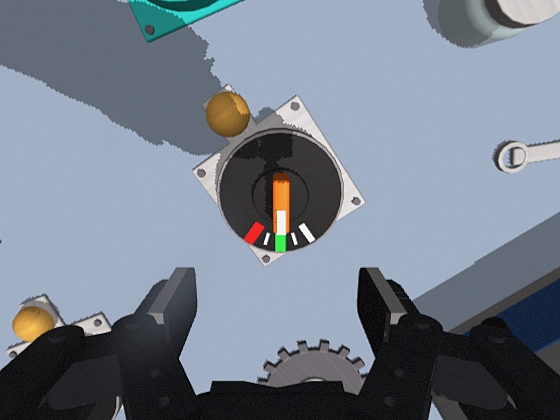

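The pointer end at (281,225) stands right on the green mark at (280,243), and the gripper is clear. Last I'll compare the blue knob and oil bottle with their start positions, then hand in.

Call:
servo_tool:
  rows: [0,0,0,0,0,0,0,0]

```text
time: 8.5
tcp_pos: [0.5089, 0.1499, 0.2314]
tcp_rot: [0.01, 0.312, 0.95, 0.005]
force: [1.2, 0.1, -0.2]
opening: 0.0685
```

```bash
python3 - <<'E'
from h import *
im=read_camera('top')[:,:,::-1].copy();cv2.imwrite('pics/top5.png',im);a=cv2.imread('pics/top0.png')
for n,(x0,y0,x1,y1),lo,hi in(('blue',(330,135,390,190),(105,120,60),(130,255,255)),('oil',(420,165,465,200),(174,120,60),(180,255,255))):
    for i in(a,im): print(n,cen(cv2.inRange(cv2.cvtColor(i[y0:y1,x0:x1],cv2.COLOR_BGR2HSV),lo,hi)>0))
s=get_state();print(s['time'],s['force'],abs(s['joint_vel']).max())
order.finish_job()
E
```

```text
blue (array([30.21794872, 23.43589744]), 78.0)
blue (array([30.23376623, 23.38961039]), 77.0)
oil (array([22.45348837, 17.54069767]), 172.0)
oil (array([22.2513369 , 17.48663102]), 187.0)
8.55 [ 0.05981088  0.37517383 -0.50492128] 0.021921096569915855
the job is handed in; nothing more can be done
```

I wound the orange timer past the red mark, turned it back to green and let go. I handed the job in at 8.55 s of the 32 s allowed.

- **Winding:** the bar went about 9–12° past the red mark, which I estimate at 1.35–1.4 rad from the tool angle. There is no direct readout of the joint.
- **Final setting:** after release, the wrist image shows the pointer lined up with the green mark. The gripper was open and about 160 mm above the knob, with no real contact force.
- **Blue knob and oil bottle:** in before and after top views, the blue knob shifted by under 0.1 px and the bottle by about 0.2 px, so neither was moved.

No check failed or disagreed.

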